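# Set the seed dispenser's dose ring and dispense

## Task

Set the seed dispenser on the potting bench: with the outside of the fingers, push the upright lever round until the ring's pointer points straight at the ball-headed peg on the scale rim (not at the flat square tab), and only then press the round plunger on top fully down and let it come back up. Grasp nothing: the ring rests loose on its hub and must not be lifted, and the pots and other things around are to be left standing where they are. Finish clear of the machine.

Things in the scene. Friction and masses are not known exactly. Their poses are not given: they have to be found in the camera images.
- dispenser_axis (a point): Point on the upright axis of the seed dispenser, at the top face of its scale disc (46 mm above the bench). The dispenser is fixed to the bench, placed and turned differently each time: a flat machine with an aluminium disc 284 mm across, ticks every 10 degrees round its rim, and in its middle a fixed hub 90 mm across, top at 82 mm. Its own -x axis, roughly towards the robot, is mid-scale.
- ring (a joint): Angle of the black ring (140 mm across, top 62 mm above the bench) about the upright axis, rad, positive anticlockwise from above, 0 when its lever points along the dispenser's own -x axis; end stops at +-1.95. Starts within 0.3 of 0. Turns stiffly (0.15 N m, 1.6 N at the lever) and stays where it is left. Lever and pointer turn with it.
- collar (a joint): How far the ring has been lifted off its seat, m; 0 when seated. The ring with its lever is only held down by its weight (about 0.3 kg).
- lever_knob (a point): Centre of the black ball, 20 mm in diameter, 104 mm above the bench, on top of the lever: a bare upright steel post 14 mm in diameter, 95 mm from the dispenser axis, standing free from 58 mm up to the ball. Push the post or ball sideways, tangentially. The post stands on a radial black arm 16 mm wide, top 58 mm above the bench.
- pointer_tip (a point): Outer tip of the ring's pointer, a 6 mm wide black bar on the same radius as the lever post and beyond it; its own -x axis points outward along the pointer; 119 mm from the dispenser axis, 52 mm above the bench.
- ball_peg: Ball-headed black peg fixed in the rim of the scale disc, 130 to 133 mm from the dispenser axis: the wanted setting. Origin at its foot, 46 mm above the bench; ball 20 mm in diameter, top 26 mm above the disc. It stands 77 to 103 degrees from mid-scale, on either side. When pointed at, it is 11 to 14 mm (to its axis) beyond the pointer's tip; it blocks neither pointer nor lever.
- square_tab: Flat square black tab, 20 x 20 x 5 mm, fixed in the rim of the scale disc on the side opposite to the ball-headed peg: another setting, not wanted. Origin under its centre, on the disc.
- plunger (a joint): Travel of the round white spring plunger, m: 0 up, 0.008 fully down. Takes about 6 N to hold fully down and springs back.
- plunger_top (a point): Centre of the top face of the white plunger, 34 mm in diameter, on the dispenser axis, 106 mm above the bench when up; it stands on a black housing 50 mm across, top 94 mm above the bench. Pressed straight down.
- pot_a: Black plastic pot filled with soil, with a seedling; 91 mm across the rim, 78 mm high (leaves to about 140 mm, soft: they are only seen). Origin under its centre. Loose; leave alone.
- pot_b: Second such pot with a seedling. Loose; leave alone.
- empty_pot: Empty black pot, 91 mm across, 78 mm high. Origin under its centre. Loose; leave alone.
- seed_jar: Small amber jar, 56 mm across, 75 mm high. Origin under its centre. Loose; leave alone.
- dibber: Wooden dibber lying on its side, 195 mm long, 30 mm thick, along its own x. Loose; leave alone.
- saucer: Terracotta saucer, 110 mm across, 18 mm high. Origin under its centre. Loose; leave alone.

How it is judged:
By the outcome, as a careful person would: the job done as asked, in the order asked, and still so for the second after the job is handed in, with the robot touching nothing.
It also fails if it takes over 54 s, if anything falls off the work surface, if the arm or the gripper's body presses on something with over 40 N, if the wrist force passes 120 N, or if a joint passes its speed limit or range.

## Robot

A 7-joint arm with a two-finger parallel gripper is mounted at the origin on the work surface. World frame = base frame: x ahead of the robot, y to its left, z up, the work surface at z = 0. Lengths are in m, angles in rad, forces in N, time in s.
With the tool pointing down it reaches from about 0.4 to 0.9 m from the base axis. Payload 5.5 kg.
Tool frame: the origin (TCP) lies midway between the tips of the shut fingers; the grasp point (between the pads) lies 19 mm behind it (manip.grip_point_offset is the z of the grasp point in the tool frame, in m); z points along the fingers, y is the direction in which the jaws open and shut (so a half turn about z gives the same grasp; the last joint's range is limited). The gripper opens to 85 mm and grips with 20 to 120 N. Pads are 22 mm wide; open, the fingers measure 114 mm over their backs; the gripper's body (76 mm by 85 mm) begins 54 mm behind the grasp point. The pads swing forward as they close: fully open they stand 13 mm farther back than shut.
Start: joints at [-1.048, 0.501, -0.427, 1.55, 0.221, 1.138, -0.21], TCP at [0.167, 0.628, 0.231] pointing down, gripper open.
Joint ranges: [-2.88, 2.88], [-0.31, 2.03], [-1.54, 1.56], [0.2, 2.42], [-1.41, 4.55], [0.19, 2.02], [-2.57, 2.57]. Speed limits (rad/s): [2.57, 2.57, 3.14, 3.14, 3.14, 3.14, 3.14].

## Interface

Orientations are given as a unit quaternion [x, y, z, w].
In Python, from bench import manip, imaging, job gives the robot as it stands.
- The arm moves only by the shell command python3 -m creep 'ROWS' [FORCE]. ROWS is a JSON object of lists of equal length, an entry for each row: "fingers": the opening, from -1 (shut) to 1 (fully open); "xyz": the shift along the tool's x, y, z in m, a list of three; "twist": the turn about the tool's z in rad. A call has 1 to 8 rows; each row shifts and turns the commanded pose from where the row before left it, along the tool's axes as they then stand; what a row does not reach is not made up. A row lasts 1/8 s, in which the tool goes at most 62.5 mm and 10.7 degrees, less where a joint would pass 70% of its speed; a pose out of reach is approached as far as the arm can. A call is refused whole if a number of a shift passes 0.0625 or a number of a turn 0.188, either way. A call with a gripper value outside its range is refused whole. The fingers move at their own pace and stop on an object; FORCE is the grip in N (left out, the last holds). Time passes only in rows, so rows that do not move let the fingers close. It gives the time, the measured TCP pose, the force and the opening at its end, in the units of the state.
- manip.read_state(): the state, without advancing time (a new reading comes with each control period).
- imaging.snapshot(name): name is "scene" or "side" or "wrist"; returns a dict with "image" (384x512x3 uint8, red, green, blue), "fov_y" (degrees; the focal length in pixels is half the picture's height over the tangent of half this angle, whatever the lens; pixels are square), "cx", "cy" (the principal point, pixels), "world_from_camera" (4x4, takes a point from camera to world coordinates). Camera axes: x right, y down, z forward; pixel columns grow to the right and rows downward; lengths in m; the calibration is good to about 2 mm. A picture is of the moment at which its call begins. There is no depth.
- job.hand_in(): hands the job in, once; it reports no verdict.
The state is a dict: "t": time; "joint_pos": joint angles; "joint_velocities": joint speeds; "joint_efforts": joint torques, N m; "ee_pos": TCP position; "eef_rot": TCP orientation; "wrist_force": force on the tool from outside, world axes, zero at the start; "wrist_torque": the same for the moment, N m; "gripper_width": opening from 0.0 (shut) to 1.0 (fully open).
Only numpy, scipy, OpenCV 4.12 (cv2) and the standard library are available. Lean on these libraries where they do the work, as an engineer would, in place of code of your own. Each camera call takes 0.05 s, during which the arm holds its last target.

## Working session

There is one attempt and no reset: what is moved stays moved. The work goes in short steps, Python scripts to look and compute and a shell command to move; the robot and the scene stay as the last step left them, time stands still between calls to the robot, and variables do not carry over. Pictures are saved under pics/ and viewed, and the job is handed in when it is done.

```bash
ls; mkdir -p pics; python3 - <<'E'
from bench import manip, imaging, job
import cv2
s=manip.read_state()
print(s['t'],s['ee_pos'],s['eef_rot'],s['wrist_force'],s['gripper_width'])
for n in ['scene','side','wrist']:
    d=imaging.snapshot(n)
    cv2.imwrite(f'pics/{n}0.png',cv2.cvtColor(d['image'],cv2.COLOR_RGB2BGR))
    print(n,d['fov_y'],d['cx'],d['cy'],d['world_from_camera'])
E
```

```text
pics
0.0 [0.1668345  0.6275211  0.23026797] [ 1.29513386e-01  9.91577208e-01 -9.47694246e-04 -1.62002232e-04] [-0.68495863 -0.01063389 -1.6541023 ] 1.0008963736750793
scene 52.628678574805456 257.2906862829655 197.95677432525872 [[ 0.71709595  0.3767608  -0.58636567  1.04172757]
 [ 0.69657734 -0.41581294  0.58470472 -0.45801715]
 [-0.02352462 -0.82773843 -0.56062081  0.57234974]
 [ 0.          0.          0.          1.        ]]
side 52.036737219738015 259.5910363040503 189.25343886402783 [[ 0.74607358 -0.50251923  0.43686227  0.18396833]
 [-0.66584595 -0.55827323  0.49495472 -0.3799301 ]
 [-0.00483576 -0.66015561 -0.7511133   0.6956985 ]
 [ 0.          0.          0.          1.        ]]
wrist 66.96089570137713 254.89344702240717 191.61329485350515 [[ 0.25740607  0.93297038  0.25161156  0.10313368]
 [ 0.96629974 -0.24781621 -0.06965591  0.64539385]
 [-0.00263348  0.26106204 -0.96531843  0.37203226]
 [ 0.          0.          0.          1.        ]]
```

View pics/scene0.png

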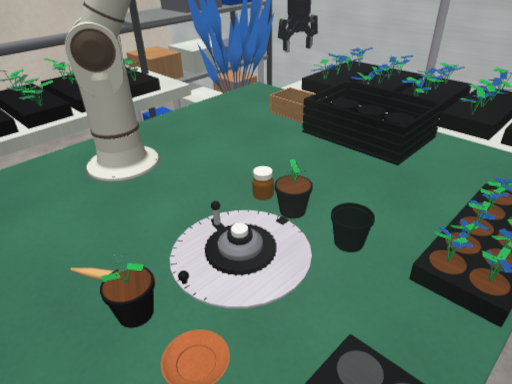

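View pics/side0.png

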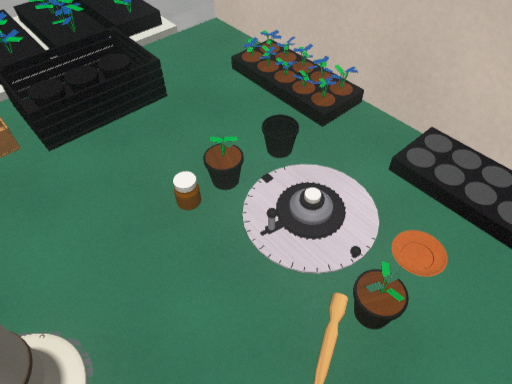

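View pics/wrist0.png

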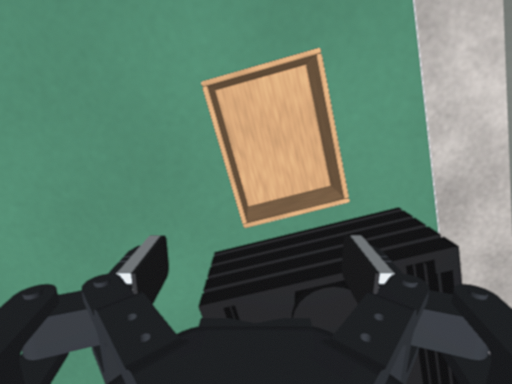

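The scene view shows the disc at about (241,253), the plunger at (239,230), the lever ball at (215,206), the peg ball at (183,276) and the tab at (282,220). The side view shows the plunger at (313,195), the lever ball at (271,212), the peg at (355,251) and the tab at (267,178). Next I measure these.

```bash
cat > h.py <<'E'
import numpy as np, cv2
from bench import manip, imaging, job
def snap(n,fn=None):
    d=imaging.snapshot(n)
    if fn: cv2.imwrite(fn,cv2.cvtColor(d['image'],cv2.COLOR_RGB2BGR))
    return d
def ray(d,uv):
    f=d['image'].shape[0]/2/np.tan(np.radians(d['fov_y']/2))
    T=d['world_from_camera']; v=np.array([(uv[0]-d['cx'])/f,(uv[1]-d['cy'])/f,1.])
    v=T[:3,:3]@v; return T[:3,3],v/np.linalg.norm(v)
def plane(d,uv,z):
    o,v=ray(d,uv); return o+v*(z-o[2])/v[2]
def tri(d1,u1,d2,u2):
    o1,v1=ray(d1,u1);o2,v2=ray(d2,u2)
    A=np.stack([v1,-v2],1); s=np.linalg.lstsq(A,o2-o1,rcond=None)[0]
    a=o1+v1*s[0];b=o2+v2*s[1]; return (a+b)/2,np.linalg.norm(a-b)
def proj(d,p):
    f=d['image'].shape[0]/2/np.tan(np.radians(d['fov_y']/2))
    T=d['world_from_camera'];c=T[:3,:3].T@(np.array(p)-T[:3,3])
    return np.array([d['cx']+f*c[0]/c[2],d['cy']+f*c[1]/c[2]])
def blobs(d,mask,roi,minA=8):
    x0,y0,x1,y1=roi; m=np.zeros_like(mask);m[y0:y1,x0:x1]=mask[y0:y1,x0:x1]
    n,l,st,c=cv2.connectedComponentsWithStats(m.astype(np.uint8))
    return [(st[i].tolist(),c[i].round(2).tolist()) for i in range(1,n) if st[i][4]>=minA]
E
python3 - <<'E'
from h import *
for n,roi in (('scene',(160,190,320,305)),('side',(235,155,390,275))):
    d=snap(n); g=d['image'].astype(int); x0,y0,x1,y1=roi
    c=d['image'][y0:y1,x0:x1]; cv2.imwrite(f'pics/{n}_z0.png',cv2.cvtColor(cv2.resize(c,None,fx=5,fy=5,interpolation=cv2.INTER_CUBIC),cv2.COLOR_RGB2BGR))
    dark=(g.max(2)<50); white=(g.min(2)>205)
    print(n,'dark',*blobs(d,dark,roi),sep='\n'); print('white',*blobs(d,white,roi,15),sep='\n')
    # disc
    hi=g.max(2)-g.min(2); disc=((g.min(2)>130)&(hi<45))
    b=blobs(d,disc,roi,300); print('disc',b)
E
```

```text
scene
dark
([276, 190, 35, 28, 669], [292.5, 203.59])
([211, 202, 9, 8, 54], [214.98, 205.3])
([277, 217, 10, 7, 40], [281.62, 220.0])
([205, 223, 70, 52, 1628], [239.53, 252.36])
([179, 271, 9, 12, 80], [183.1, 276.31])
white
([220, 211, 62, 23, 856], [249.06, 220.62])
([170, 219, 141, 86, 4783], [232.42, 273.81])
([274, 222, 25, 22, 241], [285.18, 233.03])
([282, 233, 21, 15, 52], [293.48, 238.63])
([276, 249, 6, 7, 19], [278.37, 251.47])
([178, 281, 8, 6, 15], [181.27, 284.0])
disc [([170, 210, 142, 95, 7776], [241.24, 261.19])]
side
dark
([235, 155, 8, 31, 112], [237.71, 171.04])
([272, 155, 16, 2, 28], [279.5, 155.43])
([263, 174, 9, 8, 31], [266.74, 177.16])
([300, 200, 24, 9, 48], [310.25, 205.52])
([268, 210, 12, 7, 30], [273.13, 213.93])
([286, 225, 8, 8, 15], [289.47, 229.2])
([262, 231, 11, 4, 13], [266.85, 232.0])
([295, 232, 16, 6, 28], [302.14, 234.89])
([327, 232, 5, 3, 8], [328.62, 233.25])
([312, 235, 8, 4, 14], [315.36, 236.5])
([352, 249, 8, 8, 27], [354.59, 253.33])
white
([305, 188, 16, 12, 155], [312.43, 193.53])
([358, 188, 14, 11, 23], [364.74, 193.43])
disc [([242, 164, 137, 110, 7969], [311.7, 220.5]), ([295, 192, 34, 29, 348], [311.43, 210.07])]
```

```bash
sleep 1
```

```text
(no output)
```

View pics/scene_z0.png

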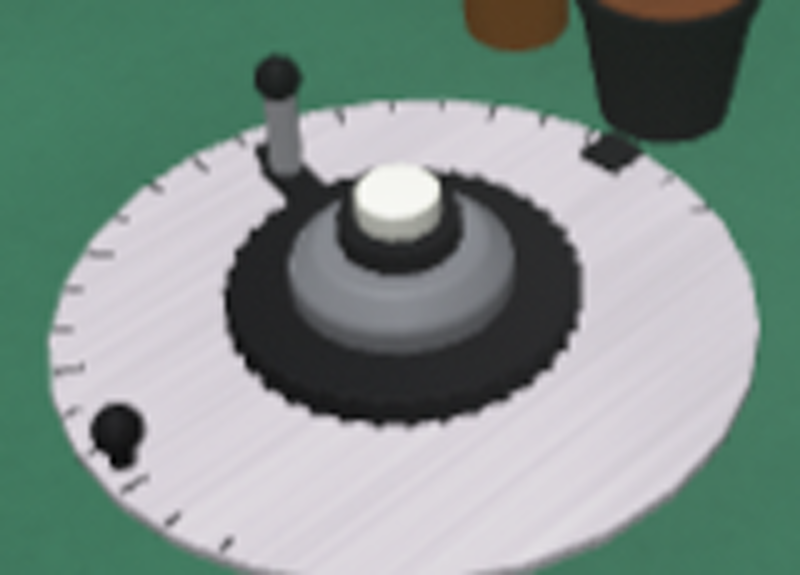

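View pics/side_z0.png

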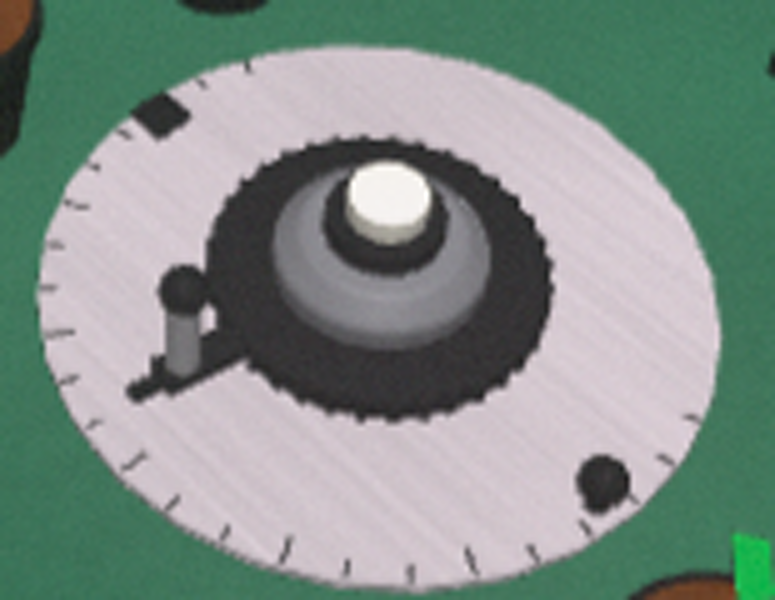

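```bash
cat >> h.py <<'E'
def discfit(d,roi):
    g=d['image'].astype(int); x0,y0,x1,y1=roi
    green=((g[:,:,1]-g[:,:,0])>25)
    sat=g.max(2)-g.min(2)
    m=((g.min(2)>140)&(sat<45)).astype(np.uint8); q=np.zeros_like(m);q[y0:y1,x0:x1]=m[y0:y1,x0:x1]
    cs,_=cv2.findContours(q,cv2.RETR_EXTERNAL,cv2.CHAIN_APPROX_NONE); c=cv2.convexHull(max(cs,key=cv2.contourArea))[:,0]
    P=np.array([plane(d,u,.046)[:2] for u in c.astype(float)])
    from scipy.optimize import least_squares
    r=least_squares(lambda p:np.hypot(*(P-p[:2]).T)-p[2],[*P.mean(0),.142],loss='soft_l1',f_scale=.001)
    return r.x,np.std(r.fun)
E
python3 - <<'E'
from h import *
a=snap('scene');b=snap('side')
print('disc',discfit(a,(160,190,320,310)),discfit(b,(235,155,390,280)))
o=-.4
def Z(x,y,x0,y0): return (x0+(x+.5)/5-.5,y0+(y+.5)/5-.5)
A=lambda x,y:Z(x,y,160,190); B=lambda x,y:Z(x,y,235,155)
print('plunger',tri(a,A(397,190),b,B(389,193)),plane(a,A(397,190),.106),plane(b,B(389,193),.106))
print('lever',tri(a,A(278,77),b,B(184,290)),plane(a,A(278,77),.104),plane(b,B(184,290),.104))
print('peg',tri(a,A(118,430),b,B(603,481)),plane(a,A(118,430),.062),plane(b,B(603,481),.062))
print('tip',plane(b,B(135,391),.052))
print('tab',tri(a,A(611,153),b,B(162,115)))
c=np.array([0.,0])
E
```

```text
disc (array([ 0.59891595, -0.06834984,  0.14167912]), np.float64(0.0005026248645547305)) (array([ 0.59783968, -0.0687085 ,  0.14143049]), np.float64(0.0003954969598433885))
plunger (array([ 0.59827073, -0.06825162,  0.10529295]), np.float64(0.0005581720926290703)) [ 0.59884118 -0.06848522  0.106     ] [ 0.59762546 -0.0689348   0.106     ]
lever (array([ 0.5053386 , -0.04901647,  0.10449935]), np.float64(0.0008060554177206959)) [ 0.50457635 -0.048055    0.104     ] [ 0.50542845 -0.04919229  0.104     ]
peg (array([ 0.58367   , -0.19766018,  0.06205968]), np.float64(0.0005207825827334577)) [ 0.58356953 -0.19734173  0.062     ] [ 0.58361464 -0.19791053  0.062     ]
tip [ 0.48467409 -0.04430805  0.052     ]
tab (array([0.5957222 , 0.06117747, 0.04902429]), np.float64(0.00017151309481111378))
```

```bash
python3 - <<'E'
from h import *
b=snap('side');a=snap('scene')
for n,u,z in (('potb',(381,295),.078),('pota',(223,159),.078),('empty',(281,131),.078),('jar',(185,181),.075),('dib1',(340,297),.015),('dib2',(320,380),.015),('saucer',(420,251),.018)):
    print(n,plane(b,u,z).round(3))
for n,u,z in (('potb',(128,287),.078),('pota',(294,184),.078)): print(n,plane(a,u,z).round(3))
c=np.array([.5982,-.0685])
for th in np.radians([168.1,180,200,220,240,255,263.6]):
    t=np.array([-np.sin(th),np.cos(th)]);p=c+.095*np.array([np.cos(th),np.sin(th)])
    print(np.degrees(th).round(1),'post',p.round(4),'tcp21',(p-.021*t).round(4),'tcp36',(p-.036*t).round(4),'toolx yaw',np.degrees(th)+90-180)
E
```

```text
potb [ 0.537 -0.287  0.078]
pota [0.542 0.149 0.078]
empty [0.706 0.132 0.078]
jar [0.442 0.154 0.075]
dib1 [ 0.514 -0.23   0.015]
dib2 [ 0.379 -0.302  0.015]
saucer [ 0.708 -0.273  0.018]
potb [ 0.55  -0.287  0.078]
pota [0.548 0.159 0.078]
168.1 post [ 0.5052 -0.0489] tcp21 [ 0.5096 -0.0284] tcp36 [ 0.5127 -0.0137] toolx yaw 78.10000000000002
180.0 post [ 0.5032 -0.0685] tcp21 [ 0.5032 -0.0475] tcp36 [ 0.5032 -0.0325] toolx yaw 90.0
200.0 post [ 0.5089 -0.101 ] tcp21 [ 0.5017 -0.0813] tcp36 [ 0.4966 -0.0672] toolx yaw 110.0
220.0 post [ 0.5254 -0.1296] tcp21 [ 0.5119 -0.1135] tcp36 [ 0.5023 -0.102 ] toolx yaw 130.0
240.0 post [ 0.5507 -0.1508] tcp21 [ 0.5325 -0.1403] tcp36 [ 0.5195 -0.1328] toolx yaw 150.0
255.0 post [ 0.5736 -0.1603] tcp21 [ 0.5533 -0.1548] tcp36 [ 0.5388 -0.1509] toolx yaw 165.0
263.6 post [ 0.5876 -0.1629] tcp21 [ 0.5667 -0.1606] tcp36 [ 0.5518 -0.1589] toolx yaw 173.60000000000002
```

```bash
python3 -m creep '{"fingers":[-1,-1,-1,-1,-1,-1,-1,-1],"xyz":[[0,0,0],[0,0,0],[0,0,0],[0,0,0],[0,0,0],[0,0,0],[0,0,0],[0,0,0]],"twist":[0.18,0.18,0.18,0.18,0.18,0.18,0.18,0.18]}' 20
cat >> h.py <<'E'
from scipy.spatial.transform import Rotation as Ro
def to(xyz,yaw=None):
    s=manip.read_state(); R=Ro.from_quat(s['eef_rot']).as_matrix()
    print('t',round(s['t'],2),'tcp',np.round(s['ee_pos'],4),'yaw',round(np.degrees(np.arctan2(R[1,0],R[0,0])),2),'F',np.round(s['wrist_force'],1),'j7',round(s['joint_pos'][6],2),'g',round(s['gripper_width'],2))
    d=R.T@(np.array(xyz)-s['ee_pos']); print('shift tool',d.round(4))
    if yaw is not None: print('twist',round(-np.radians((yaw-np.degrees(np.arctan2(R[1,0],R[0,0]))+180)%360-180)if 0 else -np.radians((yaw-np.degrees(np.arctan2(R[1,0],R[0,0]))+180)%360-180),4))
E
python3 -c "
from h import *
to([.513,-.010,.23],78.1)"
```

```text
t: 1.45
ee_pos: [0.1668, 0.6282, 0.2313]
eef_rot: [0.753, 0.658, -0.0, -0.0]
wrist_force: [-0.2, 0.1, 0.3]
gripper_width: -0.003
t 1.45 tcp [0.1668 0.6282 0.2313] yaw 82.28 F [-0.2  0.1  0.3] j7 -1.54 g -0.0
shift tool [-0.5859  0.4288  0.0013]
twist 0.073
```

```bash
python3 -m creep '{"fingers":[-1,-1,-1,-1,-1,-1,-1,-1],"xyz":[[-0.036,0.0265,0],[-0.036,0.0265,0],[-0.036,0.0265,0],[-0.036,0.0265,0],[-0.036,0.0265,0],[-0.036,0.0265,0],[-0.036,0.0265,0],[-0.036,0.0265,0]],"twist":[0,0,0,0,0,0,0,0]}'
python3 -m creep '{"fingers":[-1,-1,-1,-1,-1,-1,-1,-1],"xyz":[[-0.036,0.0265,0],[-0.036,0.0265,0],[-0.036,0.0265,0],[-0.036,0.0265,0],[-0.036,0.0265,0],[-0.036,0.0265,0],[-0.03,0.0265,0],[0,0,0]],"twist":[0,0,0,0,0,0,0,0.073]}'
python3 -c "
from h import *
to([.513,-.010,.23],78.1)"
```

```text
t: 2.45
ee_pos: [0.3408, 0.3142, 0.2316]
eef_rot: [0.751, 0.66, 0.0, -0.0]
wrist_force: [0.6, 0.3, 0.4]
gripper_width: -0.003
t: 3.45
ee_pos: [0.4941, 0.044, 0.2317]
eef_rot: [0.777, 0.629, 0.0, 0.001]
wrist_force: [-0.6, 1.4, 0.2]
gripper_width: -0.0
t 3.45 tcp [0.4941 0.044  0.2317] yaw 78.02 F [-0.6  1.4  0.2] j7 -0.29 g -0.0
shift tool [-0.0489  0.0297  0.0018]
twist -0.0014
```

```bash
python3 -m creep '{"fingers":[-1,-1,-1,-1,-1,-1,-1,-1],"xyz":[[-0.025,0.015,0],[-0.024,0.015,0],[0,0,0.035],[0,0,0.035],[0,0,0.035],[0,0,0.035],[0,0,0.016],[0,0,0]],"twist":[0,0,0,0,0,0,0,0]}'
python3 - <<'E'
from h import *
to([.5112,-.020,.074],78.1)
d=snap('scene','pics/s1.png'); b=snap('side','pics/b1.png')
i=np.hstack([cv2.resize(d['image'][170:310,160:320],None,fx=2.5,fy=2.5),cv2.resize(b['image'][140:280,235:395],None,fx=2.5,fy=2.5)])
cv2.imwrite('pics/c1.png',cv2.cvtColor(i,cv2.COLOR_RGB2BGR))
E
```

```text
t: 4.45
ee_pos: [0.5114, -0.0065, 0.0747]
eef_rot: [0.775, 0.632, -0.001, -0.001]
wrist_force: [0.4, 0.3, 0.2]
gripper_width: 0.001
t 4.45 tcp [ 0.5114 -0.0065  0.0747] yaw 78.43 F [0.4 0.3 0.2] j7 -0.07 g 0.0
shift tool [-0.0132  0.0025  0.0007]
twist 0.0058
```

```bash
sleep 0.5
```

```text
(no output)
```

View pics/c1.png

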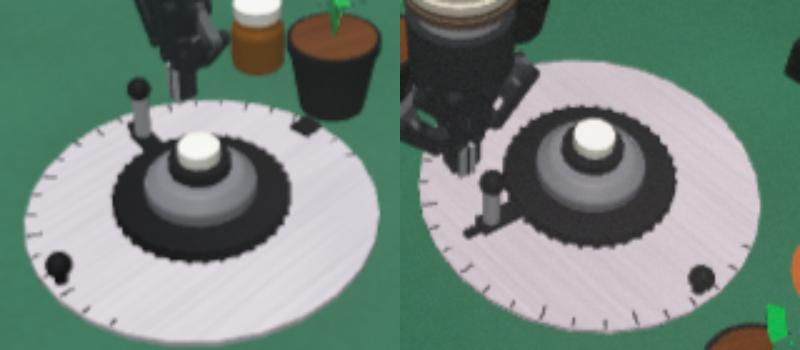

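```bash
python3 -m creep '{"fingers":[-1,-1,-1,-1,-1,-1,-1,-1],"xyz":[[-0.01,0.0015,0],[-0.008,0.001,0],[-0.0058,-0.0009,0],[-0.0058,-0.001,0],[-0.0115,-0.0017,0],[-0.0115,-0.0017,0],[-0.0115,-0.0017,0],[0,0,0]],"twist":[0,0,-0.06,-0.06,-0.12,-0.12,-0.12,0]}'
cat > look.py <<'E'
import sys
from h import *
k=sys.argv[1]
d=snap('scene','pics/s%s.png'%k); b=snap('side','pics/b%s.png'%k)
i=np.hstack([cv2.resize(d['image'][180:300,160:320],None,fx=2.5,fy=2.5,interpolation=cv2.INTER_CUBIC),cv2.resize(b['image'][155:275,235:395],None,fx=2.5,fy=2.5,interpolation=cv2.INTER_CUBIC)])
cv2.imwrite('pics/c%s.png'%k,cv2.cvtColor(i,cv2.COLOR_RGB2BGR))
c=np.array([.5982,-.0685]); s=manip.read_state()
to([*c,.074]); q=s['ee_pos'][:2]-c; print('r,ang of tcp',np.hypot(*q),np.degrees(np.arctan2(q[1],q[0]))%360)
E
python3 look.py 2
```

```text
t: 5.55
ee_pos: [0.5032, -0.0718, 0.0757]
eef_rot: [0.604, 0.797, 0.0, 0.0]
wrist_force: [-0.4, -0.2, -0.2]
gripper_width: 0.001
t 5.65 tcp [ 0.5036 -0.0707  0.0756] yaw 105.73 F [-0.   0.3 -0.2] j7 0.46 g -0.0
shift tool [-0.0235  0.0917  0.0017]
r,ang of tcp 0.0946264344584677 181.33318840672848
```

```bash
sleep 0.5
```

```text
(no output)
```

View pics/c2.png

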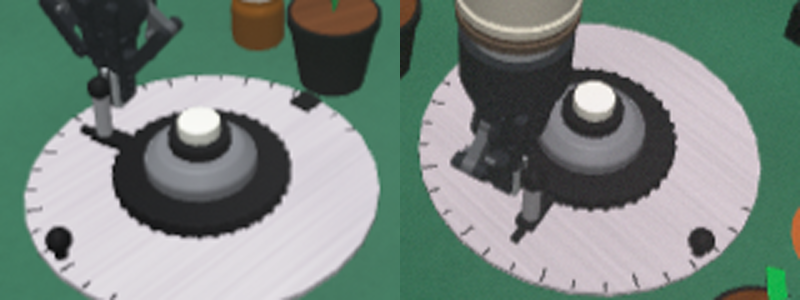

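```bash
python3 -c "
from h import *
b=snap('side')
p=plane(b,(281.8,250.2),.052)[:2]-[.5982,-.0685];print(np.hypot(*p),np.degrees(np.arctan2(p[1],p[0]))%360)"
python3 -m creep '{"fingers":[-1,-1,-1,-1,-1,-1,-1,-1],"xyz":[[-0.0115,-0.0015,0],[-0.0115,-0.0017,0],[-0.0115,-0.0017,0],[-0.0115,-0.0017,0],[-0.0115,-0.0017,0],[-0.0115,-0.0017,0],[-0.0058,-0.001,0],[0,0,0]],"twist":[-0.12,-0.12,-0.12,-0.12,-0.12,-0.12,-0.06,0]}'
python3 look.py 3
```

```text
0.11620515007786844 195.87796831903538
t: 6.7
ee_pos: [0.5362, -0.1363, 0.0751]
eef_rot: [0.255, 0.967, -0.0, -0.0]
wrist_force: [-0.2, -0.2, 0.8]
gripper_width: 0.002
t 6.8 tcp [ 0.5365 -0.1357  0.0753] yaw 150.54 F [ 1.2  0.5 -0.2] j7 1.25 g 0.0
shift tool [-0.0207  0.0889  0.0013]
r,ang of tcp 0.09123259490998976 227.45791996615705
```

```bash
sleep 0.5
```

```text
(no output)
```

View pics/c3.png

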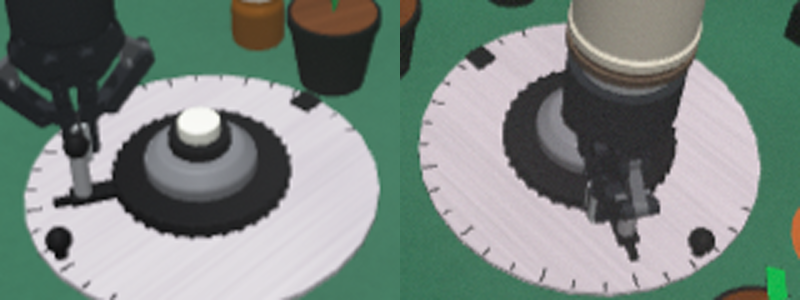

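```bash
python3 -c "
from h import *
a=snap('scene');b=snap('side')
for d,u in ((b,(328.2,257.8)),(a,(182.,260.8))):
  p=plane(d,u,.053)[:2]-[.5982,-.0685];print(np.hypot(*p),np.degrees(np.arctan2(p[1],p[0]))%360)"
```

```text
0.1183958849704584 240.20007181010823
0.1164354538232273 240.93916232013515
```

```bash
python3 -m creep '{"fingers":[-1,-1,-1,-1,-1],"xyz":[[-0.0105,-0.0026,0],[-0.0105,-0.0026,0],[-0.007,-0.002,0],[-0.0035,-0.0006,0],[0,0,0]],"twist":[-0.11,-0.11,-0.07,-0.035,0]}'
python3 look.py 4
python3 - <<'E'
from h import *
d=cv2.imread('pics/s4.png');b=cv2.imread('pics/b4.png')
i=np.hstack([cv2.resize(d[235:285,165:215],None,fx=8,fy=8,interpolation=cv2.INTER_CUBIC),cv2.resize(b[220:270,325:375],None,fx=8,fy=8,interpolation=cv2.INTER_CUBIC)])
cv2.imwrite('pics/z4.png',i)
E
```

```text
t: 7.52
ee_pos: [0.5622, -0.155, 0.0752]
eef_rot: [0.094, 0.996, 0.0, -0.0]
wrist_force: [0.2, 0.2, 0.4]
gripper_width: 0.0
t 7.62 tcp [ 0.5622 -0.1553  0.0753] yaw 169.19 F [ 0.1  0.3 -0.3] j7 1.55 g 0.0
shift tool [-0.0191  0.092   0.0013]
r,ang of tcp 0.0939669533664922 247.48674225487287
```

```bash
sleep 0.5
```

```text
(no output)
```

View pics/z4.png

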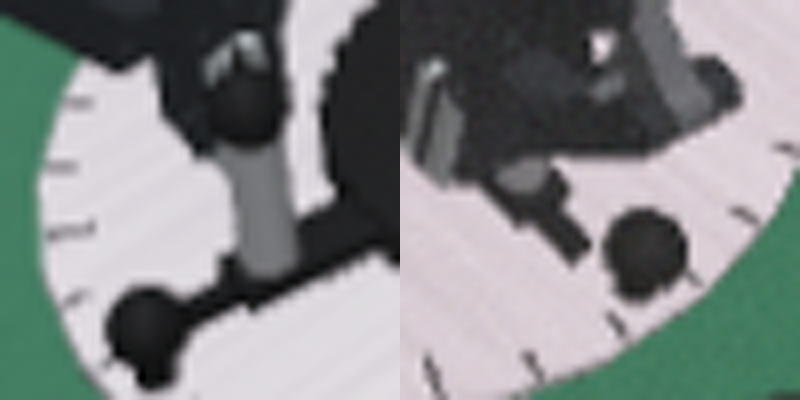

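```bash
python3 -c "
from h import *
b=snap('side')
def ang(u,z):
  p=plane(b,u,z)[:2]-[.5978,-.0688];return np.hypot(*p).round(4),np.degrees(np.arctan2(p[1],p[0]))%360
print('tip',ang((346.7,251.1),.055), 'tip lo',ang((346.7,251.1),.052),'peg',ang((355.2,251.4),.062))
c=np.array([.5978,-.0688]);th=np.radians(263.6);e=np.array([np.cos(th),np.sin(th)])
for r,z in ((.119,.055),(.119,.049),(.095,.058)): print(proj(b,[*(c+r*e),z]))
"
```

```text
tip (np.float64(0.1188), np.float64(259.178522338442)) tip lo (np.float64(0.1176), np.float64(259.97243183693945)) peg (np.float64(0.1308), np.float64(263.31908330508827))
[350.39293601 248.9025895 ]
[349.86688073 250.60738779]
[341.94536009 239.47913797]
```

```bash
python3 -m creep '{"fingers":[-1,-1,-1,-1],"xyz":[[-0.003,-0.001,0],[-0.002,-0.0005,0],[-0.001,0,0],[0,0,0]],"twist":[-0.035,-0.02,-0.01,0]}'
cat > zz.py <<'E'
import sys
from h import *
k=sys.argv[1]
d=cv2.imread(f'pics/s{k}.png');b=cv2.imread(f'pics/b{k}.png')
i=np.hstack([cv2.resize(d[235:285,165:215],None,fx=8,fy=8,interpolation=cv2.INTER_CUBIC),cv2.resize(b[220:270,325:375],None,fx=8,fy=8,interpolation=cv2.INTER_CUBIC)])
cv2.imwrite(f'pics/z{k}.png',i)
E
python3 look.py 5; python3 zz.py 5
```

```text
t: 8.18
ee_pos: [0.568, -0.158, 0.0753]
eef_rot: [0.061, 0.998, 0.0, 0.0]
wrist_force: [-1.2, 0.7, 0.5]
gripper_width: -0.001
t 8.28 tcp [ 0.568  -0.158   0.0753] yaw 172.95 F [-0.5  0.9 -0.9] j7 1.61 g -0.0
shift tool [-0.019   0.0925  0.0013]
r,ang of tcp 0.09446131597731124 251.34501770023098
```

```bash
sleep 0.5
```

```text
(no output)
```

View pics/z5.png

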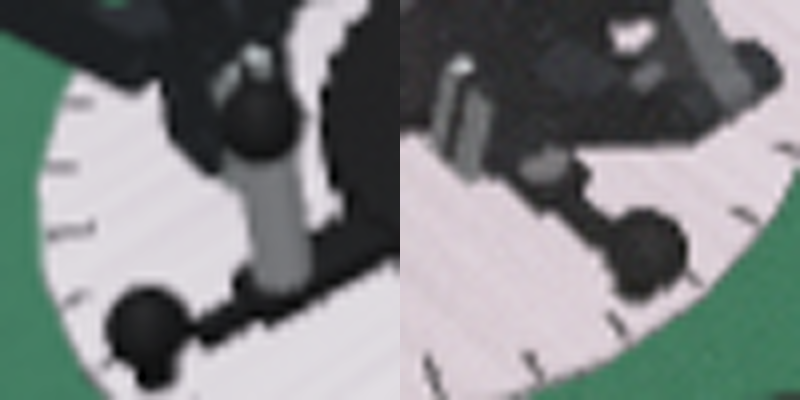

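```bash
python3 -c "
from h import *
a=snap('scene')
for u in ((190.56,276.06),):
 for z in (.052,.055):
  p=plane(a,u,z)[:2]-[.5989,-.0684];print(np.hypot(*p),np.degrees(np.arctan2(p[1],p[0]))%360)"
python3 -m creep '{"fingers":[-1,-1,-1,-1,-1,-1,-1,-1],"xyz":[[0.01,0,0],[0.025,0,0],[0.025,0,0],[0,0,-0.03],[0,0,-0.04],[0.03,0,-0.04],[0.06,0,0],[0.06,0,0]],"twist":[0,0,0,0,0,0,0,0]}'
python3 look.py 6; python3 zz.py 6
```

```text
0.11597326636563189 263.42357048726114
0.11727701696118449 264.7884765854009
t: 9.32
ee_pos: [0.358, -0.1324, 0.1858]
eef_rot: [0.062, 0.998, -0.0, 0.001]
wrist_force: [-0.2, -0.2, 0.7]
gripper_width: -0.001
t 9.43 tcp [ 0.3507 -0.1312  0.1836] yaw 172.82 F [ 0.6 -0.1 -0.5] j7 1.72 g -0.0
shift tool [-0.2385  0.0931  0.1078]
r,ang of tcp 0.25529523035875323 194.21565521484285
```

```bash
sleep 0.5
```

```text
(no output)
```

View pics/c6.png

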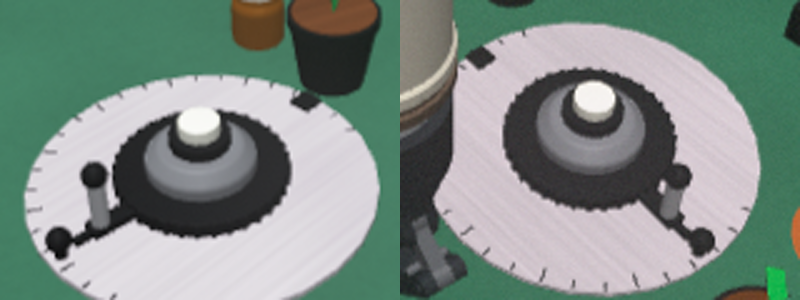

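View pics/z6.png

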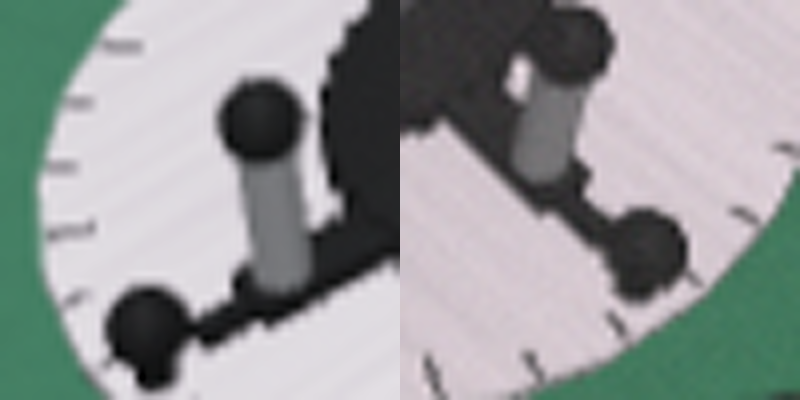

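```bash
python3 - <<'E'
from h import *
a=snap('scene');b=snap('side')
Z=lambda x,y,x0,y0:(x0+(x+.5)/8-.5,y0+(y+.5)/8-.5)
la,lb=Z(260,120,165,235),Z(170,43,325,220); pa,pb=Z(148,327,165,235),Z(245,251,325,220)
def ang(p,c): q=p[:2]-c; return np.hypot(*q).round(4),(np.degrees(np.arctan2(q[1],q[0]))%360).round(2)
c=np.array([.5983,-.0686])
l,e=tri(a,la,b,lb); p,e2=tri(a,pa,b,pb)
print(l,e,ang(l,c)); print(p,e2,ang(p,c))
for d,cc,u,w in ((a,np.array([.5989,-.0684]),la,pa),(b,np.array([.5978,-.0688]),lb,pb)):
    print('lever',ang(plane(d,u,.104),cc),'peg',ang(plane(d,w,.062),cc))
    g=d['image'].astype(int); 
    # predicted ring feature in image
    for th in (262,263.5,265):
        t=np.radians(th);r=np.array([np.cos(t),np.sin(t)]); print(th,'knob',proj(d,[*(cc+.095*r),.104]).round(2),'pegball',proj(d,[*(cc+.1305*r),.062]).round(2),'tiptop',proj(d,[*(cc+.119*r),.055]).round(2))
    print('meas',np.round(u,2),np.round(w,2))
E
```

```text
[ 0.58777435 -0.16270654  0.10472287] 0.00018998108000247845 (np.float64(0.0947), np.float64(263.62))
[ 0.58333549 -0.19778747  0.06224215] 0.000721273622492253 (np.float64(0.1301), np.float64(263.39))
lever (np.float64(0.0945), np.float64(262.79)) peg (np.float64(0.1298), np.float64(262.99))
262 knob [196.44 249.31] pegball [182.13 274.92] tiptop [188.14 274.78]
263.5 knob [197.16 250.02] pegball [183.07 275.96] tiptop [189.   275.72]
265 knob [197.91 250.71] pegball [184.05 276.99] tiptop [189.89 276.64]
meas [197.06 249.56] [183.06 275.44]
lever (np.float64(0.0942), np.float64(264.17)) peg (np.float64(0.1301), np.float64(263.63))
262 knob [344.67 226.12] pegball [353.9  252.05] tiptop [349.11 249.75]
263.5 knob [345.67 225.5 ] pegball [355.23 251.16] tiptop [350.31 248.96]
265 knob [346.64 224.85] pegball [356.53 250.25] tiptop [351.49 248.14]
meas [345.81 224.94] [355.19 250.94]
```

Lever angle minus peg angle comes out at +0.2° from triangulation, −0.2° from scene and +0.5° from side, so the pointer is aligned. Next I move over the plunger and check once from above with the wrist camera.

```bash
python3 -m creep '{"fingers":[-1,-1,-1,-1,-1,-1,-1,-1],"xyz":[[-0.04,0.02,0],[-0.05,0.02,0],[-0.05,0.02,0],[-0.05,0.02,0],[-0.04,0.013,0],[-0.013,0,0],[0,0,0],[0,0,0]],"twist":[0,0,0,0,0,0,0,0]}'
python3 - <<'E'
from h import *
to([.5982,-.0686,.108])
d=snap('wrist','pics/w7.png')
c=np.array([.5983,-.0686])
for th in (260,263.4,267):
    r=np.array([np.cos(np.radians(th)),np.sin(np.radians(th))]); print(th,'knob',proj(d,[*(c+.095*r),.104]).round(1),'tip',proj(d,[*(c+.119*r),.055]).round(1),'peg',proj(d,[*(c+.1305*r),.062]).round(1))
E
```

```text
t: 10.52
ee_pos: [0.611, -0.0704, 0.185]
eef_rot: [0.062, 0.998, -0.0, -0.001]
wrist_force: [-0.4, 0.3, -0.1]
gripper_width: -0.003
t 10.53 tcp [ 0.611  -0.0704  0.185 ] yaw 172.91 F [-0.4  0.3 -0.1] j7 1.44 g -0.0
shift tool [0.0128 0.0002 0.077 ]
260 knob [133.8 177.3] tip [129.2 165. ] peg [113.6 165.7]
263.4 knob [134.4 184.3] tip [129.9 172.4] peg [114.4 174. ]
267 knob [135.5 191.6] tip [131.1 180. ] peg [115.9 182.5]
```

```bash
sleep 0.5
```

```text
(no output)
```

View pics/w7.png

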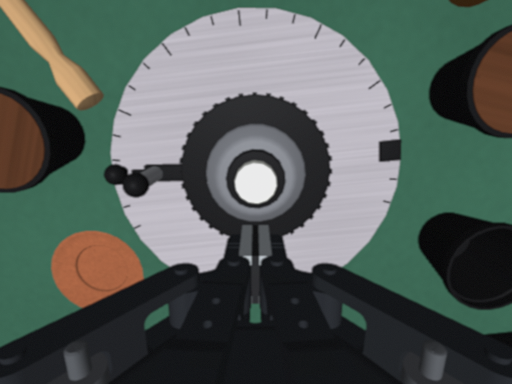

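The wrist picture shows the knob at (136,185) and the peg ball at (116,174). Both are within 2 px of where a common 263.4° puts them, so the pointer is aligned. Now I press.

```bash
python3 -m creep '{"fingers":[-1,-1,-1,-1,-1,-1,-1],"xyz":[[0.0128,0,0],[0,0,0.02],[0,0,0.025],[0,0,0.02],[0,0,0.008],[0,0,0],[0,0,0]],"twist":[0,0,0,0,0,0,0]}'
python3 -m creep '{"fingers":[-1,-1,-1,-1],"xyz":[[0,0,0.004],[0,0,0.004],[0,0,0],[0,0,0]],"twist":[0,0,0,0]}'
```

```text
t: 11.45
ee_pos: [0.5998, -0.0682, 0.1134]
eef_rot: [0.061, 0.998, -0.0, 0.001]
wrist_force: [0.1, -0.1, 0.5]
gripper_width: -0.003
t: 11.95
ee_pos: [0.5997, -0.0681, 0.1046]
eef_rot: [0.061, 0.998, -0.0, 0.0]
wrist_force: [0.5, -0.1, 2.1]
gripper_width: 0.0
```

Contact at about 0.106 (2 N). Continuing down in small steps.

```bash
python3 -m creep '{"fingers":[-1,-1,-1,-1],"xyz":[[0,0,0.003],[0,0,0.003],[0,0,0],[0,0,0]],"twist":[0,0,0,0]}'
python3 -m creep '{"fingers":[-1,-1,-1,-1],"xyz":[[0,0,0.0015],[0,0,0.001],[0,0,0],[0,0,0]],"twist":[0,0,0,0]}'
```

```text
t: 12.45
ee_pos: [0.5997, -0.0681, 0.0986]
eef_rot: [0.061, 0.998, -0.0, 0.0]
wrist_force: [0.3, -0.2, 6.5]
gripper_width: -0.003
t: 12.95
ee_pos: [0.5998, -0.0681, 0.098]
eef_rot: [0.061, 0.998, -0.0, 0.001]
wrist_force: [-4.0, 0.7, 19.2]
gripper_width: 0.001
```

It has bottomed out: 19 N at z = 0.098, up from 6.5 N. Retract straight up, then away.

```bash
python3 -m creep '{"fingers":[-1,-1,-1,-1,-1,-1,-1,-1],"xyz":[[0,0,-0.004],[0,0,-0.006],[0,0,-0.02],[0,0,-0.04],[0,0,-0.05],[0,0,-0.04],[0.05,0,0],[0.05,0,0]],"twist":[0,0,0,0,0,0,0,0]}'
python3 -m creep '{"fingers":[-1,-1,-1,-1],"xyz":[[0.05,0,0],[0.03,0,0],[0,0,0],[0,0,0]],"twist":[0,0,0,0]}'
python3 look.py 8; python3 zz.py 8; python3 - <<'E'
from h import *
for n,roi in (('scene',(225,215,255,245)),('side',(295,180,330,210))):
    d=snap(n);g=d['image'].astype(int);b=max(blobs(d,g.min(2)>205,roi),key=lambda q:q[0][4]);print(n,b)
E
```

```text
t: 13.95
ee_pos: [0.4988, -0.0555, 0.2567]
eef_rot: [0.061, 0.998, 0.0, 0.0]
wrist_force: [0.5, 0.8, -0.1]
gripper_width: 0.004
t: 14.45
ee_pos: [0.4213, -0.0461, 0.2565]
eef_rot: [0.061, 0.998, -0.0, 0.001]
wrist_force: [0.4, -0.6, 0.2]
gripper_width: 0.001
t 14.55 tcp [ 0.4216 -0.0461  0.2561] yaw 172.97 F [-0.4  0.3  0.2] j7 1.48 g -0.0
shift tool [-0.1779 -0.0007  0.1822]
r,ang of tcp 0.17802570117258826 172.76751557688547
scene ([225, 215, 30, 19, 404], [239.05, 222.07])
side ([305, 188, 16, 12, 155], [312.43, 193.53])
```

```bash
sleep 0.5
```

```text
(no output)
```

View pics/s8.png

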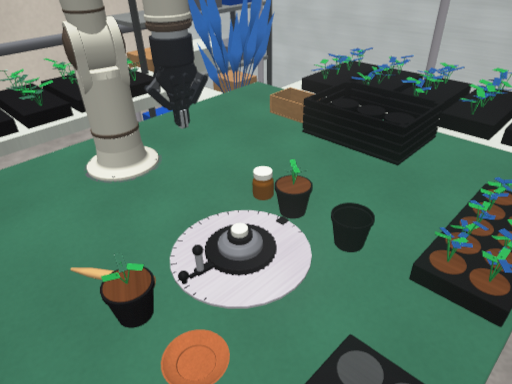

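View pics/z8.png

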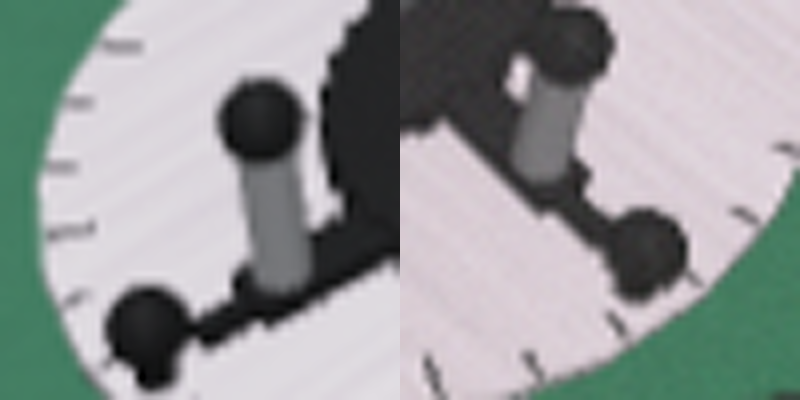

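The plunger is back up, with the same side-view blob as at the start: centroid (312.43,193.53), 155 px. The lever and pointer have not moved, with the knob still at about (197,250) in scene. The pots, jar, saucer and dibber stand where they were, and the arm is clear.

```bash
python3 -c "
from bench import job
print(job.hand_in())"
```

```text
the job is handed in; nothing more can be done
None
```

The ring is set on the ball-headed peg and the plunger was then pressed fully down and released. The job was handed in after about 14.5 s of robot time. With the fingers shut, I pushed the lever about 95° anticlockwise, backed off, and then pressed the plunger straight down.

- **Pointer:** lever angle minus peg angle was +0.2° by triangulating both cameras, −0.2° in the scene view alone and +0.5° in the side view alone. The wrist view from above also agreed to about 0.5°. These small differences are about what the camera calibration allows. The close-up after the press shows the pointer where it was before.
- **Plunger:** the force was about 6.5 N at z = 98.6 mm and rose to 19 N at 98.0 mm, so it reached its stop at the full 8 mm. Afterwards its side-view blob matched the one at the start exactly, so it came back up. The scene-view blob check failed because the mask merged with the disc, so I don't count it.
- **Surroundings:** by eye, the pots, jar, dibber and saucer had not moved. The arm ended at TCP (0.42, −0.05, 0.26), clear of the machine. I did not measure ring lift directly; the fingers stayed at constant height while pushing and the ring looks seated.

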